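# Set up a ball-on-disc wear test: stack the specimen, then present the ball to the collet

## Task

Set up the wear tester: set the spacer ring down flat in the nest on its turntable, then set the solid steel disc down squarely on the ring in the same nest (do not drop either in). Then take the ball tray by its post and, keeping the loose ball in its pocket and never touching it, bring the pocket centred close under the mouth of the empty collet, with some 15 mm of air between ball and collet. The program finishes while still holding the tray there, level and still in mid-air, touching neither the tester nor its loading arm with it; do not knock the loading arm, and leave all other things where they stand.

Things in the scene. Friction and masses are not known exactly. Their poses are not given: they have to be found in the camera images.
- tester: white bench-top wear tester, fixed; housing 300 (x) x 210 mm (y), deck 64 mm above the bench. Origin: centre of its underside; z up. On the deck: the turntable with the nest (towards the robot) and a steel column (60 mm across at most, up to about 260 mm high) 90 mm along +x and 68 mm along +y of the origin.
- nest (a point): centre of the nest's floor, 80 mm above the bench, axes as the tester's. The nest is a round pocket of 50 mm diameter between two curved jaws 32 mm high that stand on its +x and -x sides (outer edges 33 mm from the centre, tops flared); on its +y and -y sides the jaws leave gaps 40 mm wide for the fingers, and the turntable surface there (out to 46 mm from the centre) is level with the floor.
- load_arm: the tester's loading arm, swung out to the side and locked (it does not move): a bar 18 mm wide, 227 to 245 mm above the bench, running from the column's top to a chuck with a collet that points straight down; over the chuck a weight pan with a pin reaches 275 mm; a counterweight 40 mm across sits on the bar's other end, 90 mm beyond the column's axis. Its origin coincides with the tester's origin.
- collet (a point): centre of the collet's mouth (its lowest face, 27 mm diameter; the nut above is 34 mm across), 175 mm above the bench, just beyond the tester's -y side, over the bench; axes as the tester's. The bar leaves it towards about +y and a little +x of these axes, so the room towards the robot is free.
- spacer: the spacer, which grasps and rules refer to by its middle, point spacer_mid. Origin: centre of its underside.
- spacer_mid (a point): middle of the spacer: a plain aluminium ring, 46 mm outside, 24 mm inside, 14 mm high, lying flat on the bench. Point half-way up (7 mm) on its axis; z is the axis.
- disc: the test disc, see point disc_mid. Origin: centre of its underside.
- disc_mid (a point): middle of the test disc: a plain solid steel disc, 46 mm diameter, 10 mm high, lying flat on the bench. Point half-way up (5 mm) on its axis; z is the axis.
- tray: the ball tray: aluminium plate 150 x 56 x 4 mm with a low lip, a round pocket near its +x end and a black upright grip post near its -x end; 0.12 to 0.21 kg. Origin: centre of its underside; x along its length, z up. It stands flat on the bench.
- tray_grip (a point): grip point on the tray's post, on the post's axis, 44 mm above the tray's underside and 50 mm from the tray's middle along -x; the post is 26 mm along the tray's x and 14 mm across (y), and its top is 64 mm above the underside. Axes as the tray's.
- pocket (a point): where the ball's centre is when it lies in the middle of its pocket: 13.5 mm above the tray's underside, 50 mm from the tray's middle along +x, thus 100 mm from the post's axis. The pocket is a ring standing 3 mm above the plate, 28 mm inside and 36 mm outside diameter, in which the ball rolls freely about 7 mm either way. Axes as the tray's.
- ball: the ball, as a body; its axes turn as it rolls.
- ball_center (a point): centre of the loose polished steel ball, 19 mm diameter, that lies in the tray's pocket
- vial: amber glass vial, 40 mm diameter, 75 mm high; a bystander. Origin: centre of its underside
- weight: brass dead weight, 60 mm diameter, 34 mm high with its knob; a bystander. Origin: centre of its underside
- dish: shallow glass dish, 90 mm diameter, 16 mm high; a bystander. Origin: centre of its underside
- beaker: glass beaker, 68 mm diameter, 95 mm high; a bystander. Origin: centre of its underside
- forceps: steel forceps, 125 mm long, lying flat; a bystander. Origin: centre of its underside
- wash_bottle: white wash bottle, 68 mm diameter, 190 mm high with its spout; a bystander. Origin: centre of its underside
There are look-alikes about, which are no part of the job. Leave any green or yellow look-alike of the spacer alone.

How it is judged:
By the outcome, as a careful person would: the job done as asked, in the order asked, and still so for the second after the job is handed in, while the arm keeps its last pose, push and grip.
It also fails if it takes over 67 s, if anything falls off the work surface, if the arm or the gripper's body presses on something with over 40 N, if the wrist force passes 120 N, or if a joint passes its speed limit or range.

## Robot

A 7-joint arm with a two-finger parallel gripper is mounted at the origin on the work surface. World frame = base frame: x ahead of the robot, y to its left, z up, the work surface at z = 0. Lengths are in mm, angles in rad, forces in N, time in s.
With the tool pointing down it reaches from about 400 to 875 mm from the base axis. Payload 19.3 kg.
Tool frame: the origin (TCP) lies at the very end of the fingers, on their centre line; the grasp point (between the pads) lies 19 mm behind it (grip_point_offset is the z of the grasp point in the tool frame, in mm); z points along the fingers, x is the direction in which the jaws open and shut, and the axes are right-handed (so a half turn about z gives the same grasp; the last joint's range is limited). The gripper opens to 85 mm and grips with 20 to 120 N. Pads are 22 mm wide; open, the fingers measure 114 mm over their backs; the gripper's body (76 mm by 85 mm) begins 54 mm behind the grasp point. The pads swing forward as they close: fully open they stand 13 mm farther back than shut.
Start: joints at [-1.18, 0.521, -0.036, 1.599, 0.021, 1.021, -0.113], TCP at [277.932, 559.793, 231.291] pointing down, gripper open.
Joint ranges: [-2.91, 2.91], [-0.3, 2.13], [-1.5, 1.42], [0.17, 2.43], [-1.26, 4.41], [0.16, 1.93], [-2.52, 2.52]. Speed limits (rad/s): [1.89, 1.89, 2.39, 2.39, 3.01, 3.01, 3.01].

## Interface

Orientations are given as a 3x3 rotation matrix whose columns are the frame's x, y, z axes.
In Python, from workcell import movep, movel, goto_joints, open_gripper, clamp, wait, inverse_kinematics, read_state, camera, PlanningError, finish_job, grip_point_offset gives the robot as it stands. Calls block until the motion is done:
- movep(position, orientation): joint-space move of the TCP to a pose.
- movel(position, frame=None, max_speed=150, guard=None): straight line of the TCP; frame=None keeps the orientation; max_speed is the mean speed in mm/s. With guard (N) it stops when the force on the tool has changed by that much, and returns True; else False.
- goto_joints(angles): joint-space move.
- open_gripper() and clamp(): open the fingers fully, or close them until they stop; the grip force is fixed at half the most.
- wait(seconds).
- inverse_kinematics(position, orientation): joint angles nearest the present ones, or None.
- read_state(): the state.
- camera(name): name is "scene" or "top" or "wrist"; returns a dict with "image" (480x640x3 uint8, blue, green, red), "range_z" (480x640 float32, mm along the optical axis (not along the pixel's ray), 0 where there is no reading), "fx", "fy", "cx", "cy" (pixels), "dist_coeffs" ([k1, k2, p1, p2, k3] as OpenCV has them; the pictures are not rectified), "cam_to_world" (4x4, takes a point from camera to world coordinates). Camera axes: x right, y up, looking along -z (the intrinsics and any distortion apply to the point x, -y, -z); pixel columns grow to the right and rows downward; lengths in mm; the calibration is good to about 2 mm. A picture is of the moment at which its call begins.
A pose or a line that the arm cannot do raises PlanningError and nothing moves.
- finish_job(): hands the job in, once; it reports no verdict.
The state is a dict: "time": time; "qpos": joint angles; "qvel": joint speeds; "joint_efforts": joint torques, N m; "eef_pos": TCP position; "tool_rot": TCP orientation; "ft_force": force on the tool from outside, world axes, zero at the start; "torque": the same for the moment, N m; "finger_gap": finger opening in mm.
Only numpy, scipy, OpenCV 4.12 (cv2) and the standard library are available. Lean on these libraries where they do the work, as an engineer would, in place of code of your own. Each camera call takes 0.05 s, during which the arm holds its last target. There are 200 camera calls.

## Working session

There is one attempt and no reset: what is moved stays moved. The work goes in short steps, each a Python script; the robot and the scene stay as the last script left them, time stands still between calls to the robot, and variables do not carry over. Pictures are saved under pics/ and viewed, about 8 in all and at most 12, crops included, and the job is handed in when it is done.

```bash
mkdir -p pics; ls; cat > h.py <<'E'
import numpy as np, cv2
from workcell import *
def K(c): return np.array([[c["fx"],0,c["cx"]],[0,c["fy"],c["cy"]],[0,0,1.]])
def ray(c,uv):
    p=cv2.undistortPoints(np.array(uv,float).reshape(-1,1,2),K(c),np.array(c["dist_coeffs"],float)).reshape(-1,2)
    d=np.c_[p[:,0],-p[:,1],-np.ones(len(p))]; M=np.array(c["cam_to_world"]); return M[:3,3],d@M[:3,:3].T
def onplane(c,uv,z):
    o,d=ray(c,uv); return o+d*((z-o[2])/d[:,2])[:,None]
def proj(c,P):
    M=np.linalg.inv(np.array(c["cam_to_world"])); P=np.atleast_2d(P)@M[:3,:3].T+M[:3,3]
    P=P*[1,-1,-1]; return cv2.projectPoints(P,np.zeros(3),np.zeros(3),K(c),np.array(c["dist_coeffs"],float))[0].reshape(-1,2)
def cloud(c):
    h,w=c["range_z"].shape; v,u=np.mgrid[:h,:w]; o,d=ray(c,np.c_[u.ravel(),v.ravel()])
    return (o+d*c["range_z"].reshape(-1,1)).reshape(h,w,3)
E
python3 - <<'E'
from h import *
import pickle
for n in("scene","top"):
    c=camera(n); pickle.dump(c,open(n+".pkl","wb")); cv2.imwrite(f"pics/{n}0.png",c["image"]); print(n,c["fx"],c["dist_coeffs"],np.round(c["cam_to_world"],3).tolist(), (c["range_z"]>0).mean())
s=read_state();print(s)
E
```

```text
pics
scene 519.7841997922636 [0.03726845 0.         0.         0.         0.        ] [[0.75, -0.381, 0.541, 1251.123], [0.662, 0.41, -0.628, -816.687], [0.017, 0.829, 0.559, 859.35], [0.0, 0.0, 0.0, 1.0]] 0.9876399739583334
top 613.0182304163333 [-0.17240539  0.          0.          0.          0.        ] [[0.01, 0.988, -0.153, 306.289], [-1.0, 0.008, -0.008, 37.995], [-0.007, 0.153, 0.988, 1500.318], [0.0, 0.0, 0.0, 1.0]] 0.9959895833333333
{'time': 0.1, 'qpos': array([-1.18022694,  0.52194604, -0.03629527,  1.59993892,  0.02117998,
        1.02112848, -0.11280551]), 'qvel': array([-0.00074064, -0.00354614,  0.00039307, -0.00247543,  0.00215783,
       -0.00024868, -0.00265555]), 'joint_efforts': array([ 4.27488980e-03, -9.28479981e+01,  1.98484652e+00, -3.70537806e+01,
        1.81764818e-02,  5.38581677e-03, -8.04407182e-05]), 'eef_pos': array([277.80504495, 559.52361814, 230.79319178]), 'tool_rot': array([[ 4.44686499e-01,  8.95686196e-01, -3.94895574e-04],
       [ 8.95685686e-01, -4.44686668e-01, -9.58361423e-04],
       [-1.03399589e-03,  7.24680725e-05, -9.99999463e-01]]), 'ft_force': array([0.3100186 , 0.33757022, 0.34840737]), 'torque': array([-0.00481596, -0.03469922, -0.00173105]), 'finger_gap': 85.62366254224737}
```

View pics/top0.png

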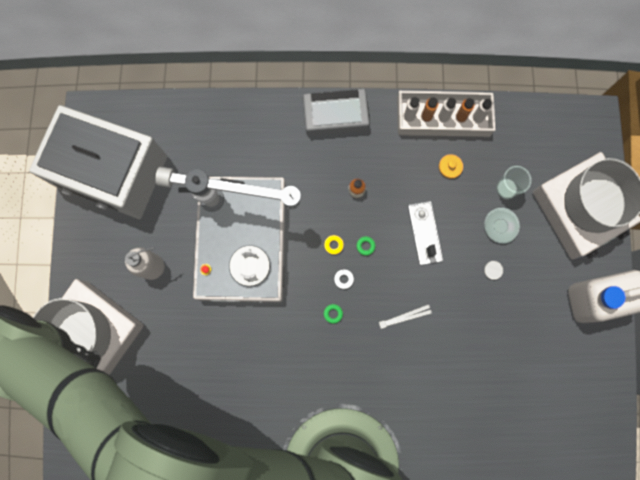

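View pics/scene0.png

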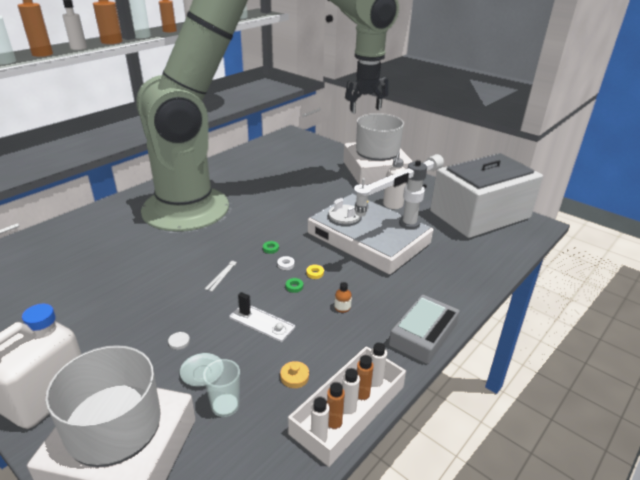

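Candidates (top view): the rings are white/aluminium (344,279), yellow (334,244), green (366,245) and green (333,313), so the spacer is the white one. For the disc, the solid grey one at (494,270) fits; the dish is at (502,226) and the brass weight at (451,167). The tray is at (425,233), with the post at (431,252) and the ball at (421,213). The nest is around (250,266) and the chuck around (291,196).

```bash
python3 - <<'E'
from h import *
import pickle
t=pickle.load(open("top.pkl","rb")); s=pickle.load(open("scene.pkl","rb"))
def blob(c,uv,r,z,thr=120,dark=False):
    im=c["image"].max(2); u,v=uv; m=np.zeros(im.shape,np.uint8); m[v-r:v+r,u-r:u+r]=((im<thr) if dark else (im>thr))[v-r:v+r,u-r:u+r]
    n,l,st,ce=cv2.connectedComponentsWithStats(m); k=1+np.argmax(st[1:,4]); m=(l==k).astype(np.uint8)
    cs,_=cv2.findContours(m,cv2.RETR_EXTERNAL,cv2.CHAIN_APPROX_NONE); cn=max(cs,key=len).reshape(-1,2).astype(float)
    P=onplane(c,cn,z)[:,:2].astype(np.float32); return P
for nm,uvt,uvs,z in(("ring",(344,279),(286,263),14),("disc",(494,270),(179,340),10)):
    for c,uv,r in((t,uvt,16),(s,uvs,16)):
        P=blob(c,uv,r,z); print(nm,np.round(cv2.minEnclosingCircle(P),1) if 0 else cv2.minEnclosingCircle(P),P.mean(0))
P=blob(t,(425,233),40,4); print("tray",cv2.minAreaRect(P))
P=blob(s,(263,322),40,4); print("tray s",cv2.minAreaRect(P))
for c in(t,s):
    X=cloud(c); z=X[...,2]
    m=(abs(z-64)<5)&(X[...,1]>0)&(X[...,1]<450)&(X[...,0]>350)&(X[...,0]<850)
    m=cv2.morphologyEx(m.astype(np.uint8),cv2.MORPH_OPEN,np.ones((3,3)))
    n,l,st,ce=cv2.connectedComponentsWithStats(m); k=1+np.argmax(st[1:,4]); print("deck",cv2.minAreaRect(X[l==k][:,:2].astype(np.float32)),np.median(z[l==k]))
    R=X[l==k][:,:2].mean(0)
    m=(z>100)&(z<118)&(X[...,0]>350)&(X[...,0]<620)&(X[...,1]>100)&(X[...,1]<320); print("jaws",m.sum(),cv2.minEnclosingCircle(X[m][:,:2].astype(np.float32)))
cv2.imwrite("pics/crop1.png",cv2.resize(t["image"][150:330,180:520],None,fx=2.3,fy=2.3,interpolation=cv2.INTER_CUBIC))
print(grip_point_offset)
E
```

```text
ring ((444.4739990234375, -2.64737606048584), 25.889122009277344) [444.90182    -2.3067455]
ring ((452.3719482421875, -8.931689262390137), 36.462432861328125) [452.73718   -7.936442]
disc ((468.624267578125, -373.9954833984375), 25.490203857421875) [ 468.8305  -373.79736]
disc ((476.38433837890625, -377.5935363769531), 32.04425048828125) [ 476.03134 -376.28687]
tray ((561.919921875, -205.50511169433594), (158.0186767578125, 63.69009780883789), 10.411114692687988)
tray s ((573.2832641601562, -206.4943084716797), (190.831298828125, 219.94960021972656), 49.7784538269043)
deck ((519.0565795898438, 247.29971313476562), (204.37957763671875, 254.4948272705078), 88.75357055664062) 63.82497747952584
jaws 118 ((524.6363525390625, 259.9273681640625), 102.31477355957031)
deck ((541.836669921875, 247.72482299804688), (203.60435485839844, 290.5823974609375), 89.77031707763672) 62.9256206392667
jaws 68 ((530.2633056640625, 253.4197540283203), 100.63584899902344)
-18.700000000000003
```

View pics/crop1.png

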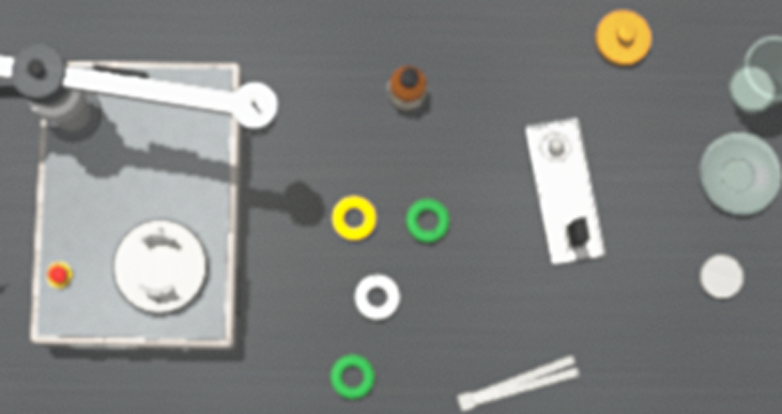

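```bash
cat >> h.py <<'E'
RY=np.array([[0,1,0],[1,0,0],[0,0,-1.]])
def Rz(a): c,s=np.cos(a),np.sin(a); return np.array([[c,-s,0],[s,c,0],[0,0,1]])
def circ(P):
    A=np.c_[2*P,np.ones(len(P))]; x=np.linalg.lstsq(A,(P**2).sum(1),rcond=None)[0]; return x[:2],np.sqrt(x[2]+x[:2]@x[:2])
E
python3 - <<'E'
from h import *
import pickle
t=pickle.load(open("top.pkl","rb"))
n=onplane(t,[[249.6,266]],100)[0]; pan=onplane(t,[[291,195.6]],262)[0]; print(n,pan)
movep([n[0],n[1],330],RY); st=read_state();print(st["time"])
c=camera("wrist"); pickle.dump(c,open("w_nest.pkl","wb")); cv2.imwrite("pics/w_nest.png",c["image"])
M=np.array(c["cam_to_world"]); print(np.round(st["tool_rot"].T@(M[:3,3]-st["eef_pos"]),1), np.round(M[:3,:3],3).tolist())
movep([445,-2.5,250],RY); st=read_state();print(st["time"])
c=camera("wrist"); pickle.dump(c,open("w_ring.pkl","wb")); cv2.imwrite("pics/w_ring.png",c["image"])
im=np.hstack([cv2.imread("pics/w_nest.png"),cv2.imread("pics/w_ring.png")]); cv2.imwrite("pics/w1.png",cv2.resize(im,(800,300),interpolation=cv2.INTER_AREA))
E
```

```text
[463.25029255 216.16499103 100.        ] [592.52844646 113.58495908 262.        ]
1.5917
[-1.000e-01 -8.160e+01 -1.431e+02] [[-0.0, -0.949, -0.315], [1.0, 0.0, -0.001], [0.001, -0.315, 0.949]]
2.5667
```

View pics/w1.png

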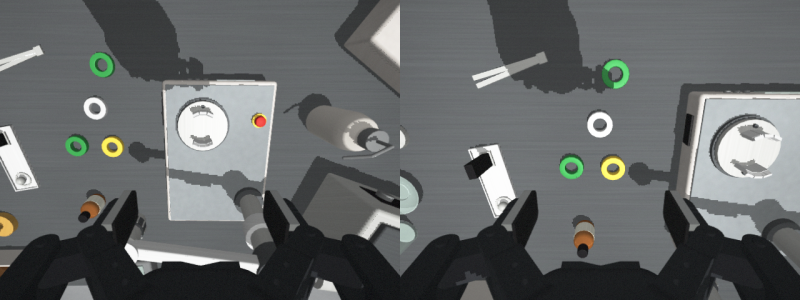

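```bash
python3 - <<'E'
from h import *
import pickle
def cont(m,uv):
    n,l=cv2.connectedComponents(m.astype(np.uint8)); k=l[uv[1],uv[0]]
    if k==0: print("seed miss")
    cs,_=cv2.findContours((l==k).astype(np.uint8),cv2.RETR_CCOMP,cv2.CHAIN_APPROX_NONE); return sorted([x.reshape(-1,2) for x in cs],key=len)[::-1][:3]
r=pickle.load(open("w_ring.pkl","rb")); im=r["image"].astype(int); print(im[198,320+20],im[100,320])
g=(im.min(2)>140)&(im.max(2)-im.min(2)<40)
for q in cont(g,(336,198)):
    if len(q)>20: print("ring",circ(onplane(r,q,14)[:,:2]),len(q))
w=pickle.load(open("w_nest.pkl","rb"))
for nm,c,uv in(("nest",w,(323,195)),("nestR",r,(int(1.6*(745-400)),int(1.6*168)))):
    X=cloud(c); z=X[...,2]; 
    m=(z>62)&(z<66)&(X[...,1]>50)&(X[...,1]<400)&(X[...,0]>350)
    print(nm,"deck",cv2.minAreaRect(X[m][:,:2].astype(np.float32)))
    near=np.hypot(X[...,0]-463,X[...,1]-216)<60
    for lo,hi in((76,84),(100,116)):
        m=near&(z>lo)&(z<hi); P=X[m][:,:2].astype(np.float32); print(lo,m.sum(),np.median(z[m]),cv2.minEnclosingCircle(P),cv2.minAreaRect(P))
# fingers in tool frame: TCP nominal of nest shot
X=cloud(w); R=RY; tcp=np.array([463.25,216.165,330]); T=(X-tcp)@R
for sgn in(1,-1):
    m=(sgn*T[...,0]>20)&(sgn*T[...,0]<75)&(abs(T[...,1])<30)&(T[...,2]>-60)&(T[...,2]<20); q=T[m]; print("finger",m.sum(),q.min(0),q.max(0))
    k=q[q[:,2]>q[:,2].max()-4]; print(k.min(0),k.max(0))
for k in("w_nest","w_ring"): pass
d=pickle.load(open("w_nest.pkl","rb"));im=d["image"][120:380,230:470];cv2.imwrite("pics/nestcrop.png",cv2.resize(im,None,fx=2.2,fy=2.2))
E
```

```text
[133 132 131] [110 109 106]
ring (array([446.95302846,  -2.09498172]), np.float64(22.3991685609515)) 116
ring (array([446.88330524,  -2.08428364]), np.float64(12.170107960187067)) 60
nest deck ((538.7491455078125, 250.0924530029297), (198.71788024902344, 289.8980712890625), 89.6445541381836)
76 4236 80.49939647823163 ((470.67840576171875, 221.03317260742188), 46.10880661010742) ((470.2548522949219, 220.93023681640625), (91.00367736816406, 90.79817199707031), 26.407068252563477)
100 489 110.40492744943657 ((470.5600280761719, 221.14923095703125), 32.39503860473633) ((470.0800476074219, 221.3255157470703), (35.497947692871094, 63.36830520629883), 89.5042953491211)
nestR deck ((538.1908569335938, 248.674560546875), (291.0816345214844, 196.54345703125), 0.26741114258766174)
76 6117 80.58564632089889 ((470.4031982421875, 220.9333038330078), 46.795780181884766) ((468.5675354003906, 219.91749572753906), (89.3629150390625, 92.2535400390625), 32.11595153808594)
100 981 109.49584524498164 ((470.2051696777344, 220.9146270751953), 32.462066650390625) ((470.3092041015625, 220.58853149414062), (36.32501983642578, 63.57012176513672), 89.2331771850586)
finger 4624 [ 42.10388268 -15.07114268 -59.99825346] [ 74.29553065  10.85999222 -12.44085432]
[ 43.00911858 -10.04881486 -16.40387154] [ 43.88078007  10.1713979  -12.44085432]
finger 4630 [-71.54001945 -15.03521197 -59.99920821] [-40.58534594  10.80928148 -12.62374399]
[-42.34217557 -10.79092524 -16.6232962 ] [-41.41687426   9.74715657 -12.62374399]
```

View pics/nestcrop.png

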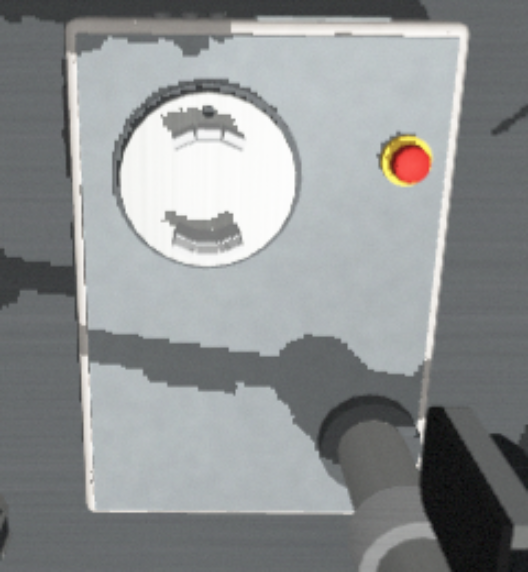

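Rechecked from both wrist shots: ring at (446.9,-2.1), nest at (470.4,221), tester yaw ≈ 0. With the gripper open, the finger tips sit 13 mm behind the TCP. Next I grasp the ring.

```bash
python3 - <<'E'
from h import *
import pickle
movel([446.9,-2.5,60],max_speed=250)
print(movel([446.9,-2.5,-0.5],max_speed=80,guard=15)); clamp(); s=read_state(); print(s["time"],s["finger_gap"],s["eef_pos"],s["ft_force"])
c=camera("wrist"); pickle.dump(c,open("w_g.pkl","wb"))
movel([446.9,-2.5,60],max_speed=150)
s=read_state(); print(s["time"],s["finger_gap"],s["eef_pos"],s["ft_force"])
c=camera("wrist"); pickle.dump(c,open("w_h.pkl","wb")); cv2.imwrite("pics/w_h.png",c["image"][200:,100:540])
T=(cloud(c)-s["eef_pos"])@s["tool_rot"]
m=(abs(T[...,0])<20)&(abs(T[...,1])<40)&(T[...,2]>-30)&(T[...,2]<25); q=T[m]; print(len(q),q.min(0),q.max(0),np.median(q,0))
for sgn in(1,-1):
    m=(sgn*T[...,0]>15)&(sgn*T[...,0]<60)&(abs(T[...,1])<14)&(T[...,2]>-60)&(T[...,2]<20); q=T[m]; k=q[q[:,2]>q[:,2].max()-3]; print("finger",k.min(0),k.max(0))
E
```

```text
False
4.9167 42.90532963998334 [ 4.47093452e+02 -2.49612948e+00  4.79347744e-02] [-2.48909895 -0.48539148 15.55562941]
5.5167 43.07039847878625 [446.88701055  -2.40040978  59.69425511] [ 0.60311376 -0.66071112 -1.349727  ]
7096 [-19.99852181 -22.87705169 -16.17730167] [19.98302999 23.07869475  0.45709036] [  0.06743358  -2.83248519 -13.92602376]
finger [ 17.94683953 -13.53540203  -4.93549412] [21.55291245 -7.71481287 -1.95546446]
finger [-21.82811269 -13.80621075  -5.29007592] [-17.7465692   -6.31274033  -2.63836764]
```

View pics/w_h.png

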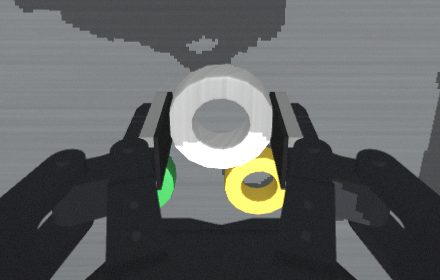

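```bash
python3 - <<'E'
from h import *
import pickle
movel([446.9,-2.5,150],max_speed=250); movel([470.3,220.5,150],max_speed=220)
wait(0.15); movel([470.3,220.5,100],max_speed=100,guard=12)
g=movel([470.3,220.5,79.6],max_speed=40,guard=8); s=read_state(); print(g,s["time"],s["finger_gap"],s["eef_pos"],s["ft_force"])
pickle.dump(camera("wrist"),open("w_p.pkl","wb"))
cv2.imwrite("pics/w_p.png",camera("wrist")["image"][200:,100:540])
E
```

```text
True 8.55 43.024670116622865 [470.10214315 220.43534992  80.09547158] [-2.76391192 -0.69242107 12.36245244]
```

View pics/w_p.png

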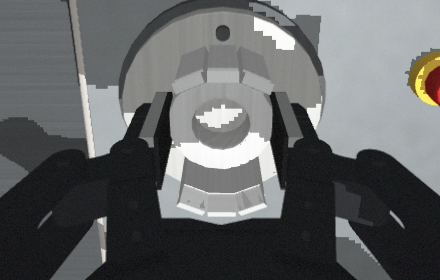

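Contact came at z = 80.1, which is the floor level, with the ring between the jaws. Next: release, then measure the ring and the disc.

```bash
python3 - <<'E'
from h import *
import pickle
open_gripper(); movel([470.3,220.5,200],max_speed=250)
c=camera("wrist"); pickle.dump(c,open("w_n2.pkl","wb")); X=cloud(c); z=X[...,2]
near=np.hypot(X[...,0]-470.4,X[...,1]-221)<23.5
m=near&(z>88)&(z<100); P=X[m]; A=np.c_[P[:,:2]-[470,221],np.ones(len(P))]; print("ring top",m.sum(),np.median(P[:,2]),np.linalg.lstsq(A,P[:,2],rcond=None)[0],cv2.minEnclosingCircle(P[:,:2].astype(np.float32)))
movep([469,-374,250],RY); s=read_state(); print(s["time"])
c=camera("wrist"); pickle.dump(c,open("w_d.pkl","wb")); cv2.imwrite("pics/w_d.png",c["image"])
X=cloud(c); z=X[...,2]; near=np.hypot(X[...,0]-469,X[...,1]+374)<40
m=near&(z>6)&(z<15); print("disc cloud",m.sum(),np.median(z[m]),cv2.minEnclosingCircle(X[m][:,:2].astype(np.float32)))
im=c["image"].astype(int); uv=np.round(proj(c,[471,-374,10])[0]).astype(int); print(uv,im[uv[1],uv[0]])
m=(im.max(2)>125).astype(np.uint8); n,l=cv2.connectedComponents(m); m=(l==l[uv[1],uv[0]]).astype(np.uint8)
q=max(cv2.findContours(m,cv2.RETR_EXTERNAL,cv2.CHAIN_APPROX_NONE)[0],key=len).reshape(-1,2); print(len(q),circ(onplane(c,q,10)[:,:2]))
E
```

```text
ring top 2051 94.31962144814747 [-1.68203182e-03  1.46642647e-03  9.41742402e+01] ((470.22412109375, 220.40554809570312), 22.819496154785156)
11.9667
disc cloud 1312 10.466272602673712 ((471.61419677734375, -373.7726745605469), 22.927431106567383)
[320 199] [252 253 253]
116 (array([ 471.28776341, -373.5616225 ]), np.float64(22.654123261378444))
```

```bash
python3 - <<'E'
from h import *
import pickle
movel([471.5,-374,50],max_speed=250)
print(movel([471.5,-374,-0.5],max_speed=70,guard=15)); clamp(); s=read_state(); print(s["time"],s["finger_gap"],s["eef_pos"],s["ft_force"])
z0=s["eef_pos"][2]
movel([471.5,-374,60],max_speed=150)
wait(0.1);s=read_state(); print(s["time"],s["finger_gap"],s["eef_pos"],s["ft_force"])
c=camera("wrist"); pickle.dump(c,open("w_h2.pkl","wb"))
T=(cloud(c)-s["eef_pos"])@s["tool_rot"]
m=(abs(T[...,0])<20.5)&(abs(T[...,1])<30)&(abs(T[...,2]+10)<3); q=T[m]; print(len(q),q.min(0),q.max(0),np.linalg.lstsq(np.c_[q[:,:2],np.ones(len(q))],q[:,2],rcond=None)[0])
movel([471.5,-374,170],max_speed=250); movep([470.2,220.4,170],RY); wait(0.2)
s=read_state(); print(s["time"],s["finger_gap"],s["eef_pos"])
c=camera("wrist"); T=(cloud(c)-s["eef_pos"])@s["tool_rot"]
m=(abs(T[...,0])<20.5)&(abs(T[...,1])<30)&(abs(T[...,2]+10)<3); q=T[m]; print(len(q),q.min(0),q.max(0),np.linalg.lstsq(np.c_[q[:,:2],np.ones(len(q))],q[:,2],rcond=None)[0])
cv2.imwrite("pics/w_h2.png",c["image"][200:,100:540])
E
```

```text
False
14.325 43.18272319794919 [ 4.71671252e+02 -3.74038602e+02  2.32826719e-01] [-2.3162782   2.41079682 12.23356118]
14.975 42.996458998352416 [ 471.0374558  -373.53980441   58.88762887] [-0.66805832  0.05629977 -1.52369356]
7520 [-20.46947567 -23.34307159 -12.11501446] [20.46348933 22.54005406 -7.00059473] [-2.46675095e-03 -4.76267778e-03 -1.00197468e+01]
17.95 43.14526377237069 [470.46265222 219.88264818 169.98840237]
7505 [-20.49181085 -23.74559619 -11.97943207] [20.45498927 22.68228907 -7.02065077] [-7.38666398e-04 -5.08238308e-03 -1.00708316e+01]
```

View pics/w_h2.png

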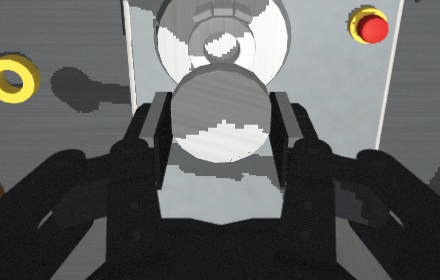

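```bash
python3 - <<'E'
from h import *
import pickle
movel([470.6,220.5,115],max_speed=150); wait(0.1)
g=movel([470.6,220.5,93.4],max_speed=40,guard=8); s=read_state(); print(g,s["time"],s["finger_gap"],s["eef_pos"],s["ft_force"])
if abs(s["eef_pos"][2]-94.2)<1.2:
    open_gripper(); movel([470.6,220.5,200],max_speed=250)
    c=camera("wrist"); pickle.dump(c,open("w_n3.pkl","wb")); X=cloud(c); z=X[...,2]
    near=np.hypot(X[...,0]-470.4,X[...,1]-221)<24.5
    m=near&(z>97)&(z<110); P=X[m]; A=np.c_[P[:,:2]-[470,221],np.ones(len(P))]; print("disc top",m.sum(),np.median(P[:,2]),np.linalg.lstsq(A,P[:,2],rcond=None)[0],cv2.minEnclosingCircle(P[:,:2].astype(np.float32)))
    cv2.imwrite("pics/w_n3.png",c["image"])
# tray coarse from top
t=pickle.load(open("top.pkl","rb"))
print(onplane(t,[[431,252],[431,247]],64), onplane(t,[[421,213]],13.5), read_state()["time"])
# chuck/pan from existing clouds
for n in("top","scene","w_nest"):
    c=pickle.load(open(n+".pkl","rb")); X=cloud(c); q=X[(X[...,2]>222)&(X[...,2]<300)&(abs(X[...,0]-590)<150)&(X[...,1]>60)&(X[...,1]<420)]
    print(n,len(q),q.min(0) if len(q) else 0,q.max(0) if len(q) else 0)
    q=X[(np.hypot(X[...,0]-590,X[...,1]-113)<60)&(X[...,2]>170)]
    if len(q):
        for a in range(170,290,10):
            k=q[(q[:,2]>=a)&(q[:,2]<a+10)]
            if len(k)>8: print(a,len(k),k.min(0).round(1),k.max(0).round(1))
E
```

```text
True 19.1417 43.63765184040407 [470.3471115  220.48411718  94.20485779] [-2.36566765 -0.01954453 12.59212504]
disc top 3077 104.43354578563353 [1.83106017e-02 7.25486963e-04 1.04327285e+02] ((471.0243225097656, 220.44996643066406), 23.882022857666016)
[[ 504.31345128 -208.95193658   64.        ]
 [ 516.3124904  -209.15451222   64.        ]] [[ 608.74541932 -194.40719325   13.5       ]] 20.2583
top 1990 [575.46475887  97.39136339 222.30440033] [659.60525718 405.36303588 280.45180096]
190 17 [577.7  99.8 190.7] [593.  130.4 199.7]
200 33 [578.9 101.6 200. ] [594.1 127.5 209.8]
230 17 [590.4 138.5 230.7] [609.9 170.4 239.4]
240 360 [575.5  97.7 240. ] [615.4 171.9 250. ]
250 45 [577.1  97.4 250. ] [613.5 162.7 254.4]
scene 1144 [579.32279544  93.45929073 222.11049972] [665.92320429 402.64507752 274.12617102]
170 20 [591.2 100.1 173.7] [612.9 118.4 179.9]
180 31 [591.7  97.7 180. ] [616.8 120.5 189.9]
190 48 [588.5  96.7 190. ] [619.6 128.5 199.8]
200 59 [581.3  95.3 200.1] [616.8 128.7 209.5]
210 40 [587.6  98.9 210. ] [614.  126.6 219.9]
220 69 [586.2  98.1 220.2] [617.6 166.2 230. ]
230 61 [589.5 101.5 230.1] [618.8 167.5 239.9]
240 157 [579.3  93.5 240.1] [619.6 169.6 249.9]
250 9 [598.4 109.4 250.4] [621.2 116.8 259.6]
260 10 [597.4 109.4 260.2] [603.1 119.6 268.9]
w_nest 7061 [580.59262858 120.49696866 222.02354603] [658.76792184 399.40352348 257.42813092]
170 44 [585.9 119.  174.9] [602.9 130.6 180. ]
180 49 [583.9 120.6 180.3] [602.  134.8 189.9]
190 131 [582.6 123.5 190. ] [610.6 135.1 199.9]
200 230 [582.3 122.3 200. ] [612.1 135.  209.8]
210 128 [586.4 122.1 210. ] [604.6 131.1 220. ]
220 179 [585.8 122.  220. ] [600. 172. 230.]
230 561 [585.9 120.5 230. ] [600.  172.1 240. ]
240 1422 [580.6 121.2 240. ] [615.8 172.2 250. ]
```

```bash
cat >> h.py <<'E'
def traymeas(c,zb=0,near=None):
    X=cloud(c); z=X[...,2]-zb; im=c["image"].astype(int)
    pass
E
python3 - <<'E'
from h import *
import pickle
c=pickle.load(open("w_n3.pkl","rb")); X=cloud(c); P=X[(np.hypot(X[...,0]-470.4,X[...,1]-220.5)<21)]; A=np.c_[P[:,:2]-[470,221],np.ones(len(P))]; print("disc",np.percentile(P[:,2],[2,50,98]),np.linalg.lstsq(A,P[:,2],rcond=None)[0])
g=c["image"].astype(int).max(2); 
movep([605,112,350],RY); s=read_state(); print(s["time"])
c=camera("wrist"); pickle.dump(c,open("w_pan.pkl","wb")); a=c["image"]
X=cloud(c); q=X[(np.hypot(X[...,0]-598,X[...,1]-113)<50)&(X[...,2]>170)]
for lo in range(170,290,5):
    k=q[(q[:,2]>=lo)&(q[:,2]<lo+5)]
    if len(k)>15: print(lo,len(k),k.min(0).round(1),k.max(0).round(1))
movel([605,0,350],max_speed=250)
movep([530,-205,250],RY); s=read_state(); print(s["time"])
c=camera("wrist"); pickle.dump(c,open("w_t.pkl","wb")); b=c["image"]
X=cloud(c); z=X[...,2]; R=(X[...,0]>460)&(X[...,0]<660)&(X[...,1]>-270)&(X[...,1]<-140)
for lo,hi in((58,70),(2.5,8),(2.5,24)):
    m=R&(z>lo)&(z<hi); print(lo,m.sum(),np.median(z[m]),cv2.minAreaRect(X[m][:,:2].astype(np.float32)))
m=R&(z>13)&(z<26)&(X[...,0]>570); print("ball",m.sum(),X[m].mean(0),z[m].max())
cv2.imwrite("pics/pt.png",cv2.resize(np.hstack([a,b]),None,fx=.62,fy=.62,interpolation=cv2.INTER_AREA))
E
```

```text
disc [103.63874117 280.91102127 289.77216771] [-7.33805422e+00 -1.56665999e-02  1.81397105e+02]
21.175
190 39 [581.8  99.4 190. ] [596.1 132.5 195. ]
195 50 [581.6  99.6 195. ] [595.9 133.  200. ]
200 128 [581.6  99.1 200. ] [597.5 132.9 205. ]
205 119 [582.9 103.4 205. ] [593.2 131.8 209.9]
210 30 [585.9 106.8 210.1] [590.3 124.8 214.9]
230 51 [593.7 136.1 230. ] [598.1 162.5 234.9]
235 65 [593.5 136.5 235. ] [597.9 162.7 240. ]
240 278 [593.4 135.7 240.1] [614.7 162.7 245. ]
245 2686 [579.6  97.3 245. ] [619.6 162.7 250. ]
250 37 [583.1  97.5 250. ] [617.1 136.3 254.9]
255 20 [596.6 114.  255.1] [599.  119.7 260. ]
260 19 [596.5 114.  260.3] [599.  119.5 265. ]
265 21 [596.3 114.  265. ] [599.3 119.4 269.7]
270 32 [596.5 113.9 270.2] [601.9 119.9 275. ]
275 54 [596.7 114.6 275. ] [602.4 119.8 276.9]
22.775
58 415 64.47620226003875 ((514.7932739257812, -213.16542053222656), (25.955726623535156, 14.031829833984375), 9.74570083618164)
2.5 4891 4.588519423534137 ((559.21875, -204.7356719970703), (192.87088012695312, 125.38021087646484), 1.2104750871658325)
2.5 5734 4.800700928830764 ((559.21875, -204.7356719970703), (192.87088012695312, 125.38021087646484), 1.2104750871658325)
ball 196 [ 610.16228388 -194.94912546   20.03286955] 24.686797108965038
```

View pics/pt.png

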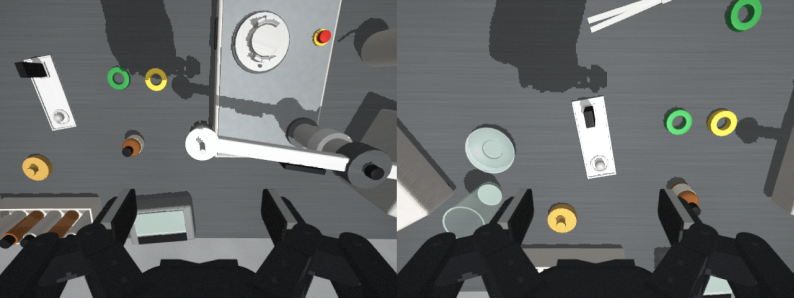

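```bash
cat > tr.py <<'E'
from h import *
def plate(c,ctr,zb=0.,tag=""):
    "plate outline by brightness, cast onto the lip's top; returns rect"
    im=c["image"]; X=cloud(c); m=((im.min(2)>110)&(np.hypot(X[...,0]-ctr[0],X[...,1]-ctr[1])<95)&(X[...,2]>zb-6)&(X[...,2]<zb+30)).astype(np.uint8)
    m=cv2.morphologyEx(m,cv2.MORPH_OPEN,np.ones((3,3)))
    q=max(cv2.findContours(m,cv2.RETR_EXTERNAL,cv2.CHAIN_APPROX_NONE)[0],key=cv2.contourArea).reshape(-1,2)
    return cv2.minAreaRect(onplane(c,q,zb+5)[:,:2].astype(np.float32))
E
python3 - <<'E'
from tr import *
import pickle
c=pickle.load(open("w_n3.pkl","rb")); X=cloud(c); P=X[(np.hypot(X[...,0]-470.4,X[...,1]-220.5)<20)&(X[...,2]<130)]; A=np.c_[P[:,:2]-[470,221],np.ones(len(P))]; print("disc",np.percentile(P[:,2],[2,50,98]),np.linalg.lstsq(A,P[:,2],rcond=None)[0])
c=pickle.load(open("w_t.pkl","rb")); print(plate(c,(564,-205)))
b=c["image"]; uv=proj(c,[613.3,-196.3,7])[0].astype(int); print(uv)
cv2.imwrite("pics/tcrop.png",cv2.resize(b[140:300,270:370],None,fx=4,fy=3.7))
E
```

```text
disc [103.14438537 104.48744139 105.78688992] [-1.50806290e-03  3.45052790e-04  1.04480798e+02]
((567.2086181640625, -204.43121337890625), (165.7680206298828, 186.81658935546875), 6.682299613952637)
[326 265]
```

View pics/tcrop.png

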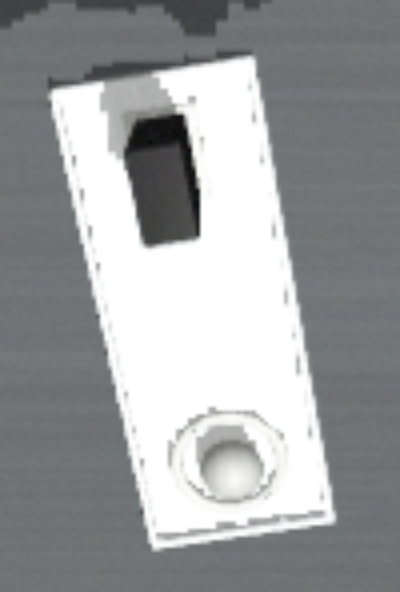

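```bash
sed -i 's/>110/>165/' tr.py; python3 - <<'E'
from tr import *
import pickle
c=pickle.load(open("w_t.pkl","rb")); r=plate(c,(564,-205)); print(r)
q=np.array([[50,87],[252,57],[333,520],[155,548]])/[4,3.7]+[270,140]; P=onplane(c,q,5)[:,:2]; print(P.mean(0),np.degrees(np.arctan2(*(P[3]+P[2]-P[0]-P[1])[::-1])),np.linalg.norm(P[3]-P[0]),np.linalg.norm(P[1]-P[0]))
# rest pose -> grasp
yaw=np.radians(9.9); R=Rz(yaw)@RY; p=np.array([514.8,-213.3]); 
for a in([*p,130],[*p,25.3],[599.3-100*np.cos(yaw),116.4-100*np.sin(yaw),162.3]): print(a,inverse_kinematics(a,R))
E
```

```text
((564.9926147460938, -204.3516845703125), (152.3531494140625, 57.12126159667969), 10.160505294799805)
[ 564.90470727 -203.76529448] 10.182404309988112 152.70375846293328 55.557530356012734
[np.float64(514.8), np.float64(-213.3), 130] [ 0.03721361  0.57634981  0.34979322  1.88396936 -0.28395272  0.72969878
  2.29181834]
[np.float64(514.8), np.float64(-213.3), 25.3] [ 0.09808454  0.74178066  0.26673733  1.92302896 -0.36418623  0.5235481
  2.35932926]
[np.float64(500.7890673845226), np.float64(99.20708997205905), 162.3] [-0.56785465  0.4580556   0.33989422  1.97901421 -0.220504    0.73965537
  1.64694834]
```

```bash
python3 - <<'E'
from tr import *
import pickle
yaw=np.radians(10.0); R=Rz(yaw)@RY; p=[515.2,-213.2]
movep([*p,110],R); 
print(movel([*p,25.3],max_speed=90,guard=12)); clamp(); s=read_state(); print(s["time"],s["finger_gap"],s["eef_pos"],s["ft_force"])
movel([*p,45],max_speed=40); wait(0.2); s=read_state(); print(s["time"],s["finger_gap"],s["eef_pos"],s["ft_force"],s["torque"])
c=camera("wrist"); pickle.dump(c,open("w_l.pkl","wb")); zb=s["eef_pos"][2]-25.3; X=cloud(c); print(zb)
T=(X-[*s["eef_pos"][:2],zb])@(s["tool_rot"]@np.diag([1,1,-1]))  # T: x=tray y-ish, y=tray x, z up from underside
m=(T[...,1]>20)&(T[...,1]<65)&(abs(T[...,0])<22)&(abs(T[...,2]-4)<8); q=T[m]; print("plate",len(q),np.median(q[:,2]),np.linalg.lstsq(np.c_[q[:,:2],np.ones(len(q))],q[:,2],rcond=None)[0])
m=(T[...,2]>-5)&(T[...,2]<30)&(T[...,1]>-80)&(T[...,1]<150)&(abs(T[...,0])<45); q=T[m]; print(q.min(0),q.max(0))
cv2.imwrite("pics/w_l.png",c["image"][200:,100:540])
E
```

```text
False
25.1833 12.878045238228875 [ 515.26179859 -213.27809233   25.48260402] [-1.336946    0.53028272  5.1598435 ]
26.025 13.351191974378489 [ 515.07393303 -213.1458724    44.77119371] [ 0.04312209  0.33631821 -2.35045095] [ 0.00504834  0.06307912 -0.00314279]
19.471193706855313
plate 49 4.3359483039833115 [ 5.65457279e-03 -2.94955725e-02  6.18072788e+00]
[-28.08555605 -25.9293226   -1.18071874] [28.15637552 90.86368165 29.97953416]
```

View pics/w_l.png

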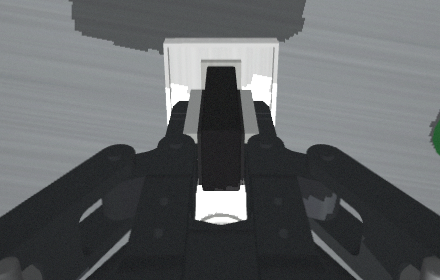

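```bash
python3 - <<'E'
from tr import *
import pickle
yaw=np.radians(10.0)
C=np.array([599.2,116.4]); u=np.array([np.cos(yaw),np.sin(yaw)]); tgt=C-99.6*u
p=read_state()["eef_pos"]
movel([p[0],p[1],162.3],max_speed=60); wait(.3)
movel([*(tgt+[0,-110]),162.3],max_speed=80); wait(.2)
movel([*tgt,162.3],max_speed=50); wait(.5)
s=read_state(); print(s["time"],s["finger_gap"],s["eef_pos"],s["ft_force"],tgt); zb=s["eef_pos"][2]-25.4
for n in("top","scene","wrist"):
    c=camera(n); pickle.dump(c,open("f_"+n+".pkl","wb")); X=cloud(c)
    T=(X-[*s["eef_pos"][:2],zb])@(s["tool_rot"]@np.diag([1,1,-1]))
    m=(T[...,1]>-24)&(T[...,1]<124)&(abs(T[...,0])<25)&(abs(T[...,2]-4)<6); q=T[m]
    print(n,len(q),np.median(q[:,2]),np.linalg.lstsq(np.c_[q[:,:2],np.ones(len(q))],q[:,2],rcond=None)[0],q[:,1].min(),q[:,1].max())
    if n!="wrist": 
        print(proj(c,[[*C,150.5],[*C,175],[*C,245]]).round(1).tolist())
        m=(T[...,1]>80)&(T[...,1]<120)&(abs(T[...,0])<20)&(T[...,2]>11)&(T[...,2]<26); print("ball",m.sum(),X[m].mean(0) if m.any() else 0, X[m][:,2].max() if m.any() else 0)
a=pickle.load(open("f_scene.pkl","rb"))["image"][130:270,270:450]; b=pickle.load(open("f_top.pkl","rb"))["image"][150:290,200:380]
cv2.imwrite("pics/fin.png",cv2.resize(np.hstack([a,b]),(792,308),interpolation=cv2.INTER_CUBIC))
E
```

```text
return _methods._mean(a, axis=axis, dtype=dtype,
  ret = ret.dtype.type(ret / rcount)
Traceback (most recent call last):
ValueError: zero-size array to reduction operation minimum which has no identity
```

```bash
python3 - <<'E'
from tr import *
import pickle
C=np.array([599.2,116.4]); s=read_state(); zb=s["eef_pos"][2]-25.4
for n in("scene","wrist"):
    c=camera(n); pickle.dump(c,open("f_"+n+".pkl","wb")); X=cloud(c)
    T=(X-[*s["eef_pos"][:2],zb])@(s["tool_rot"]@np.diag([1,1,-1]))
    m=(T[...,1]>-24)&(T[...,1]<124)&(abs(T[...,0])<25)&(abs(T[...,2]-4)<9); q=T[m]
    if len(q)>5: print(n,len(q),np.median(q[:,2]),np.linalg.lstsq(np.c_[q[:,:2],np.ones(len(q))],q[:,2],rcond=None)[0],q[:,1].min(),q[:,1].max())
    if n=="scene":
        print(proj(c,[[*C,150.5],[*C,160],[*C,175],[*C,245]]).round(1).tolist())
        e=s["eef_pos"]; R=s["tool_rot"]; k=[e+R@[a,b,-25.4*0]+[0,0,-25.4+5] for a,b in((-28,-25),(28,-25),(28,125),(-28,125))]; print("corners",proj(c,k).round(1).tolist())
        m=(T[...,1]>80)&(T[...,1]<120)&(abs(T[...,0])<20)&(T[...,2]>13)&(T[...,2]<26); print("ball",m.sum(),X[m])
a=pickle.load(open("f_scene.pkl","rb"))["image"][130:250,300:440]
cv2.imwrite("pics/fin.png",cv2.resize(a,(700,600),interpolation=cv2.INTER_CUBIC)); print(s["time"])
E
```

```text
scene 498 3.6712821471785198 [ 1.82099780e-03 -5.13462542e-03  4.35196598e+00] -23.939471452945646 123.7248347774552
[[359.8, 221.4], [360.0, 218.3], [360.4, 213.3], [362.3, 189.0]]
corners [[312.7, 215.3], [323.5, 206.2], [373.2, 222.3], [363.4, 232.2]]
ball 31 [[591.2074343  114.57728711 155.2916118 ]
 [594.02866844 115.00495423 156.29335544]
 [595.64119318 117.14234955 156.00369358]
 [598.98413239 116.80681168 157.57429749]
 [599.80132762 120.08440339 156.42794861]
 [600.06343831 124.17912885 154.67397062]
 [595.60406017 108.69825332 156.8264267 ]
 [598.78440204 108.5931467  158.22900284]
 [599.23871133 112.35582373 156.7011438 ]
 [603.40170462 110.82744182 159.17330968]
 [602.76540316 116.17340434 156.45662009]
 [604.21147061 118.54376517 155.98805085]
 [590.6438653  111.60824898 150.35262735]
 [596.576884   107.65080232 154.70838916]
 [599.15600687 108.39814886 155.46803311]
 [601.05468135 110.10644901 155.4951196 ]
 [603.98818517 110.33238976 156.64586673]
 [605.06305829 113.21940158 155.77901894]
 [606.51254839 115.57596638 155.31609723]
 [605.53401877 121.46711614 152.19071025]
 [595.32019559 105.35564981 152.20858622]
 [596.04818233 108.72448232 150.96661162]
 [597.46532267 111.13098235 150.46468025]
 [602.16077108 108.86858254 153.52522039]
 [602.71872427 112.49732335 152.09024119]
 [607.0489818  110.71276199 154.77340885]
 [607.82298844 114.0398895  153.57037601]
 [599.01341412 104.86205308 151.00546107]
 [605.88579768 112.74107632 150.31732549]
 [607.49601999 114.87330304 150.02343677]
 [606.66802087 107.5294505  150.05381545]]
wrist 5730 4.519240846164168 [-1.94003273e-03 -6.19127577e-03  5.07932580e+00] -23.994981594065642 91.5191504688341
34.2667
```

View pics/fin.png

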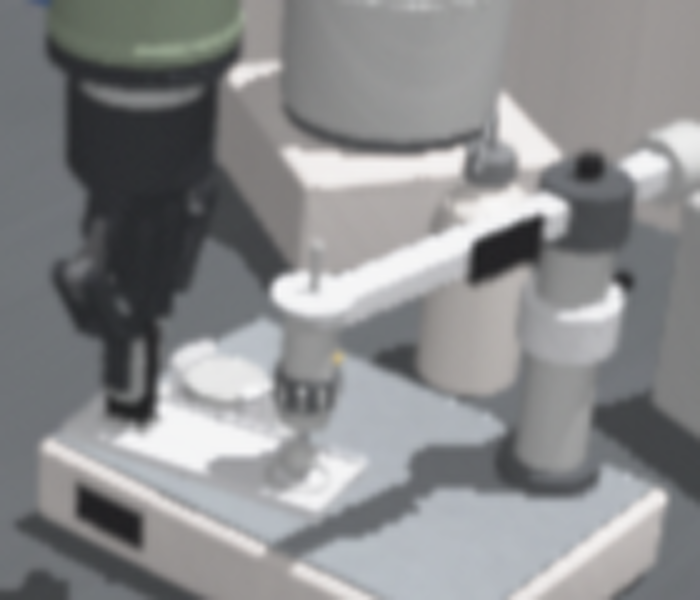

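```bash
python3 -c "
from h import *
s=read_state(); print(np.abs(s['qvel']).max(),s['finger_gap']); print(finish_job())"
```

```text
0.0008630912675888474 13.3763040812105
the job is handed in; nothing more can be done
None
```

The job is handed in after about 34 s of the 67 s allowed. The arm is still holding the tray under the collet.

- **Ring:** I set the white/aluminium spacer ring down in the nest. It made contact at floor height, 80 mm. Its top measured flat at 94.3 mm.
- **Disc:** I set the steel disc down on the ring. Its top measured 104.5 mm with about 0.1° of tilt, and the wrist image shows it between the jaws.
- **Tray:** I gripped it by the post and am holding it with the pocket under the collet. From the arm pose and the given tray sizes, the gap between ball and collet is about 15 mm. The last scene picture agrees within about 1 pixel (a few mm) in the ball and collet positions. The tray is tilted about 0.3–0.4° and still, and the ball is visible in its pocket.

**Failed or weaker checks:**
- At the final pose the arm hid the tray from the top camera, so that check failed. The final position rests on the scene and wrist views.
- I took the collet's position from the pan, pin and nut above it, assuming they share its axis. It should be good to 1–2 mm.
- The first tilt reading just after lifting was 1.7°, from only 49 points. The later readings, from far more points, did not repeat it.
- The finger opening read about 43 mm on the 46 mm parts. I took that as an offset in the reading.
- I did not re-measure the other objects at the end. No move stopped on unexpected contact, and no path came near them.

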